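Bring the microscope lamp supply to full power and start it

ROBOT

A 6-joint arm with a two-finger parallel gripper is mounted at the origin on the work surface. World frame = base frame: x ahead of the robot, y to its left, z up, the work surface at z = 0. Lengths are in m, angles in degrees, forces in N, time in s.
With the tool pointing down it reaches from about 0.325 to 0.9 m from the base axis. Payload 6.1 kg.
Tool frame: the origin (TCP) lies at the very end of the fingers, on their centre line; the grasp point (between the pads) lies 19 mm behind it; x points along the fingers, z is the direction in which the jaws open and shut, and the axes are right-handed (so a half turn about x gives the same grasp; the last joint's range is limited). The gripper opens to 85 mm and grips with 20 to 120 N. Pads are 22 mm wide; open, the fingers measure 114 mm over their backs; the gripper's body (76 mm by 85 mm) begins 54 mm behind the grasp point. The pads swing forward as they close: fully open they stand 13 mm farther back than shut.
Start: joints at [57.92, 12.628, 87.462, -0, 79.91, -7.225], TCP at [0.263, 0.567, 0.205] pointing down, gripper open.
Joint ranges: [-170.65, 170.65], [-52.31, 119.04], [5.05, 147.46], [-71.25, 251.25], [11.57, 151.72], [-153.62, 153.62]. Speed limits (degrees/s): [147.25, 147.25, 172.46, 180, 180, 180].

INTERFACE

Orientations are given as a 3x3 rotation matrix whose columns are the frame's x, y, z axes.
In Python, from cell import env gives the robot as it stands.
- The arm moves only by the shell command python3 -m inch 'ROWS' [FORCE]. ROWS is JSON, a list of rows, each a list of 7 numbers: the shift along the tool's x, y, z in units of 50 mm (1.0 is 50 mm), then the turn, a rotation vector about the tool's x, y, z in units of 8 degrees (1.0 is 8 degrees), then the opening, from 0 (shut) to 1 (fully open). A call has 1 to 12 rows; each row shifts and turns the commanded pose from where the row before left it, along the tool's axes as they then stand; what a row does not reach is not made up. A row lasts 1/10 s, in which the tool goes at most 50 mm and 8.59 degrees, less where a joint would pass 70% of its speed; a pose out of reach is approached as far as the arm can. A call is refused whole if a number of a shift passes 1 or a number of a turn 1, either way. A call with a gripper value outside its range is refused whole. The fingers move at their own pace and stop on an object; FORCE is the grip in N (left out, the last holds). Time passes only in rows, so rows that do not move let the fingers close. It gives the time, the measured TCP pose, the force and the opening at its end, in the units of the state.
- env.sense(): the state, without advancing time (a new reading comes with each control period).
- env.snapshot(name): name is "scene" or "top"; returns a dict with "color" (400x640x3 uint8, blue, green, red), "fx", "fy", "cx", "cy" (pixels), "k1" (the pictures are not rectified: a ray, as slopes to the right and down, at radius r is drawn at 1 + k1 r^2 times it, then the intrinsics apply), "R" (3x3) and "t" (3): a world point X has camera coordinates R X + t. Camera axes: x right, y down, z forward; pixel columns grow to the right and rows downward; lengths in m; the calibration is good to about 2 mm. A picture is of the moment at which its call begins. There is no depth.
- env.hand_in(): hands the job in, once; it reports no verdict.
The state is a dict: "time_s": time; "q": joint angles; "joint_velocities": joint speeds; "joint_torque": joint torques, N m; "position": TCP position; "orientation": TCP orientation; "contact_force": force on the tool from outside, world axes, zero at the start; "moment": the same for the moment, N m; "grip_width": finger opening in m.
Only numpy, scipy, OpenCV 4.12 (cv2) and the standard library are available. Lean on these libraries where they do the work, as an engineer would, in place of code of your own. Each camera call takes 0.05 s, during which the arm holds its last target.

TASK

Get the microscope lamp going at full power: push the red-knobbed lever on the grey lamp supply from off, past its half-power notch, all the way to the full-power stop, where it leans away from the green button, and only then press that start button fully down and let it come back up. Push and press with the fingers only: do not take the lever between the fingers, and do not lift, tip or shove the supply, which stands loose on the bench. Leave the tube rack, the wash bottle and the glass dish where they stand.

Things in the scene. Friction and masses are not known exactly. Their poses are not given: they have to be found in the camera images.
- supply: grey lamp supply, 150 (x) x 240 (y) x 70 mm high, about 3 kg, loose on rubber feet. Origin: centre of its underside; x away from the robot at yaw 0, y along its length (the way the lever is pushed), z up. Lever pivot inside it at x 0, y 45, z 55 mm; green button at x 0, y -85 mm. Marks beside the lever slot, by growing y: black (off), yellow (half), green (full).
- lever (a joint): angle, rad: 0 = off, leaning 0.55 rad from upright towards the supply's -y (the button); about 0.55 = half-power notch, nearly upright; 1.10 = full-power stop, leaning 0.55 towards +y. It swings in the supply's y-z plane. A sprung detent holds it at off, half and full; the humps, near 0.26 and 0.85, take up to about 4 N at the knob, more lower down; beyond a hump it snaps into the next notch.
- lever_knob (a point): centre of the red ball knob (26 mm diameter), 86 mm from the pivot, on a steel shaft 12 mm in diameter that runs down into the supply. Its z axis points up along the lever, its x axis is the supply's x. In the supply's frame: y 0, z 128 mm at off; y 45, z 141 mm upright; y 90, z 128 mm at full.
- start (a joint): travel of the green start button in m: 0 = up, 0.006 = fully down. Sprung; fully down takes 5 N; it counts as pressed beyond 0.004.
- start_top (a point): centre of the top of the green round button, 28 mm in diameter, in a black housing on top of the supply; pressed straight down.
- rack: loose steel test-tube rack, 60 x 150 mm, 120 mm high with its tubes; origin at the centre of its underside, z up. Bystander on the +y side of the supply.
- bottle: loose white wash bottle with blue cap, 62 mm in diameter, 150 mm high with its spout; origin at the centre of its underside, z up. Bystander on the -y side of the supply.
- dish: loose glass dish, 86 mm in diameter, 14 mm high, origin at the centre of its underside. Bystander beyond the supply.

How it is judged (in metres and radians):
On the way, in this order (a step that is already met when the one before it is completed fails the run):
1. the lever is at the full-power stop (value of joint lever above 1.04 rad), for 0.2 s.
2. then the start button is pressed down (value of joint start above 0.004 m), for 0.05 s.
At the end, for the whole second after the job is handed in: The lever rests at the full-power stop (above 1.04 of 1.10 rad), the start button has been pressed after that and is up again (under 1.5 mm), the supply stands flat, at rest, within 30 mm of where it stood, and the rack and bottle stand upright and, like the dish, within 20 mm of where they were (value of joint lever above 1.04 rad and value of joint start below 0.0015 m and distance of supply from where it was at the start of the episode below 0.03 m and angle between supply's own z axis and vertical below 0.03 rad and linear speed of supply below 0.01 m/s and distance of each of rack, bottle, dish from where it was at the start of the episode below 0.02 m and angle between each of rack, bottle's own z axis and vertical below 0.1 rad); the robot touches nothing.
It fails at once if the start button is pressed while the lever is not yet at full (value of joint start above 0.004 m and value of joint lever below 1 rad).
It fails at once if the lever is taken between the fingers (contact force between the fingers and supply above 0.5 N and x of the grasp point in the frame of lever_knob between -0.008 and 0.008 m and y of the grasp point in the frame of lever_knob between -0.008 and 0.008 m and z of the grasp point in the frame of lever_knob between -0.07 and 0.012 m).
It fails at once if the supply is shoved more than 30 mm, lifted or tipped (distance of supply from where it was at the start of the episode above 0.03 m or height (world z) of supply above 0.01 m or angle between supply's own z axis and vertical above 0.12 rad).
It fails at once if the rack, the bottle or the dish is shifted, lifted or knocked over (distance of any of rack, bottle, dish from where it was at the start of the episode above 0.02 m or angle between any of rack, bottle's own z axis and vertical above 0.2 rad).
It also fails if it takes over 42 s, if anything falls off the work surface, if the arm or the gripper's body presses on something with over 40 N, if the wrist force passes 120 N, or if a joint passes its speed limit or range.

## Working session

There is one attempt and no reset: what is moved stays moved. The work goes in short steps, Python scripts to look and compute and a shell command to move; the robot and the scene stay as the last step left them, time stands still between calls to the robot, and variables do not carry over. Pictures are saved under pics/ and viewed, and the job is handed in when it is done.

```bash
ls; mkdir -p pics
python3 - <<'E'
from cell import env
import cv2
s=env.sense()
for k in s: print(k,s[k])
for n in("scene","top"):
    d=env.snapshot(n); cv2.imwrite(f"pics/{n}0.png",d["color"])
    print(n,{k:d[k] for k in d if k!="color"})
E
```

```text
pics
time_s 0.0
q [ 5.79188839e+01  1.26737575e+01  8.75261121e+01  1.47422555e-04
  7.99101959e+01 -7.22404440e+00]
joint_velocities [-0.1328339   0.01435239  0.09234149 -0.07663158 -0.0264857  -0.0472157 ]
joint_torque [ 5.22076170e-04 -4.96897566e+01 -3.89394629e+01 -2.63339070e-04
  1.10608991e-02 -1.05177162e-05]
position [0.26236515 0.56654332 0.20381213]
orientation [[-1.02242945e-03 -9.07358901e-01  4.20355538e-01]
 [-1.62631659e-03  4.20356711e-01  9.07357477e-01]
 [-9.99998155e-01  2.44077824e-04 -1.90543792e-03]]
contact_force [0.67469652 0.30777123 1.12532756]
moment [-0.00498127 -0.0012373   0.05116029]
grip_width 0.08535447641041656
scene {'fx': 392.03603371976243, 'fy': 392.03603371976243, 'cx': 329.9221313881183, 'cy': 194.45547561112676, 'k1': 0.0098370402212121, 'R': array([[-0.45241345,  0.89165326,  0.01662944],
       [ 0.69193341,  0.3627201 , -0.62422935],
       [-0.56262797, -0.27090329, -0.78106413]]), 't': array([ 0.2168418 , -0.37280648,  1.3409735 ])}
top {'fx': 482.10058888928995, 'fy': 482.10058888928995, 'cx': 316.5281345930756, 'cy': 195.43393673864955, 'k1': -0.0913027903076499, 'R': array([[-0.13808884, -0.9904082 ,  0.00480293],
       [-0.96851584,  0.13401906, -0.2097998 ],
       [ 0.20714376, -0.03362272, -0.97773257]]), 't': array([0.10961039, 0.61407194, 1.01389951])}
```

View pics/scene0.png

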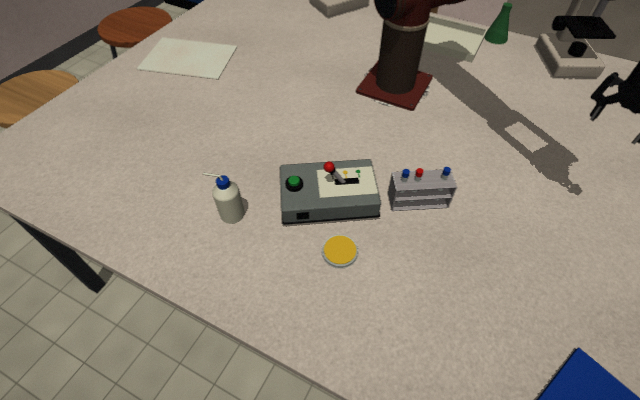

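View pics/top0.png

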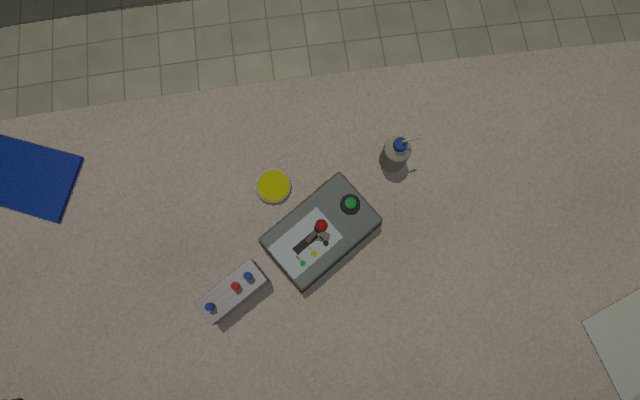

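Run:
```python
import cv2
a=cv2.imread("pics/scene0.png")[145:235,200:465]; cv2.imwrite("pics/sc.png",cv2.resize(a,None,fx=3,fy=3,interpolation=cv2.INTER_CUBIC))
a=cv2.imread("pics/top0.png")[125:330,190:430]; cv2.imwrite("pics/tc.png",cv2.resize(a,None,fx=2.9,fy=2.9,interpolation=cv2.INTER_CUBIC))
```

```text
(no output)
```

View pics/sc.png

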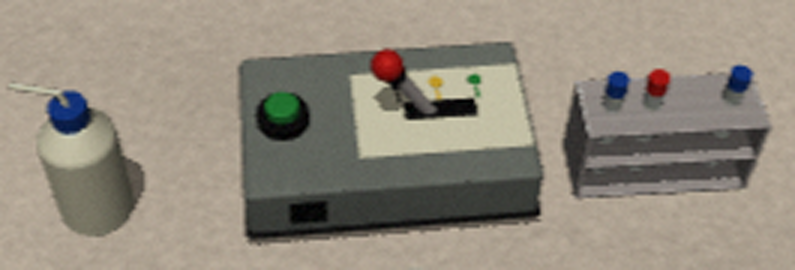

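View pics/tc.png

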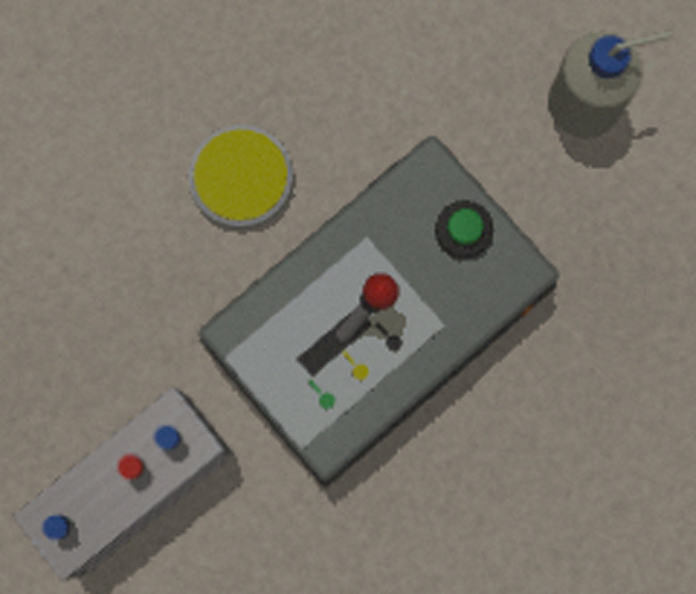

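```bash
cat > h.py <<'E'
import numpy as np, cv2
from cell import env
from scipy.optimize import least_squares
def cams():
    return {n:env.snapshot(n) for n in("scene","top")}
def proj(d,X):
    X=np.atleast_2d(X); c=X@d["R"].T+d["t"]; s=c[:,:2]/c[:,2:]; r2=(s**2).sum(1,keepdims=True)
    s=s*(1+d["k1"]*r2); return s*[d["fx"],d["fy"]]+[d["cx"],d["cy"]]
def onz(d,uv,z):
    return least_squares(lambda p:(proj(d,[p[0],p[1],z])[0]-uv),[.5,.3]).x
def tri(ds,uvs):
    r=least_squares(lambda p:np.concatenate([proj(d,p)[0]-u for d,u in zip(ds,uvs)]),[.5,.3,.1]); return r.x,r.cost
E
python3 - <<'E'
from h import *
c=cams(); T,S=c["top"],c["scene"]
t=lambda x,y:np.array([190+x/2.9,125+y/2.9]); s=lambda x,y:np.array([200+x/3,145+y/3])
P=[onz(T,t(*p),.07) for p in[(433,137),(557,272),(325,482),(202,335)]]
P=np.array(P);print(P, [np.linalg.norm(P[i]-P[i-1]) for i in range(4)],P.mean(0))
Q=np.array([onz(S,s(*p),.07) for p in[(240,62),(515,43),(540,176),(246,192)]]);print(Q,[np.linalg.norm(Q[i]-Q[i-1]) for i in range(4)],Q.mean(0))
print("knob",tri([T,S],[t(381,292),s(388,66)]))
print("btn",tri([T,S],[t(466,226),s(282,105)]))
for p in((166,437),(56,527)): print("rack tube",onz(T,t(*p),.12))
print("bottle",onz(T,t(610,55),.12)); print("dish",onz(T,t(241,176),.014))
for p in ((15,517),(175,391),(232,455),(72,577)): print("rackcorner",onz(T,t(*p),.1))
def f(p):
    x,y,a=p;ex=np.array([np.cos(a),np.sin(a),0]);ey=np.array([-np.sin(a),np.cos(a),0]);o=np.array([x,y,0])
    g=lambda X,Y,Z:o+X*ex+Y*ey+[0,0,Z]
    return g
obs=[(T,t(433,137),(.075,-.12,.07)),(T,t(557,272),(-.075,-.12,.07)),(T,t(325,482),(-.075,.12,.07)),(T,t(202,335),(.075,.12,.07)),
(S,s(240,62),(-.075,-.12,.07)),(S,s(515,43),(-.075,.12,.07)),(T,t(381,292),(0,0,.128)),(S,s(388,66),(0,0,.128)),(S,s(540,176),(.075,.12,.07)),(S,s(246,192),(.075,-.12,.07))]
r=least_squares(lambda p:np.concatenate([proj(d,f(p)(*X))[0]-u for d,u,X in obs]),[.5,.3,.5]);print(r.x,np.degrees(r.x[2]));print(r.fun.reshape(-1,2).round(1))
g=f(r.x);
for X in((0,0,.128),(0,.045,.141),(0,.09,.128),(0,-.085,.09)): print(X,g(*X))
E
```

```text
[[ 0.6680908  -0.03392846]
 [ 0.55009614 -0.11190161]
 [ 0.41856548  0.08393951]
 [ 0.53943145  0.16133974]] [np.float64(0.2338437469021712), np.float64(0.14143037391717514), np.float64(0.2359111319902421), np.float64(0.14352483330265267)] [0.54404597 0.02486229]
[[ 0.55189992 -0.10797192]
 [ 0.42131218  0.09158832]
 [ 0.546373    0.1664793 ]
 [ 0.6678054  -0.03164835]] [np.float64(0.13877812119597763), np.float64(0.2384899280246647), np.float64(0.14576991362222955), np.float64(0.23237984838807227)] [0.54684762 0.02961184]
knob (array([0.54449977, 0.02669178, 0.12651989]), np.float64(0.778970283154614))
btn (array([ 0.59086603, -0.04511662,  0.0882762 ]), np.float64(0.6521469242344701))
rack tube [0.46408672 0.19031171]
rack tube [0.41192781 0.27434457]
bottle [ 0.70027993 -0.17094811]
dish [0.67137956 0.12045766]
rackcorner [0.42300848 0.30736452]
rackcorner [0.49747076 0.18268853]
rackcorner [0.44617516 0.14711997]
rackcorner [0.37578446 0.27082119]
[0.5446278  0.02662068 0.57652904] 33.03268102606615
[[-0.7 -2. ]
 [ 1.5  1.1]
 [-1.   1.2]
 [-3.2 -0.8]
 [-1.3 -2.1]
 [-1.1 -1.9]
 [-0.7  0.2]
 [-1.  -0.5]
 [ 1.3 -1. ]
 [-1.7  1.3]]
(0, 0, 0.128) [0.5446278  0.02662068 0.128     ]
(0, 0.045, 0.141) [0.52009752 0.06434687 0.141     ]
(0, 0.09, 0.128) [0.49556724 0.10207306 0.128     ]
(0, -0.085, 0.09) [ 0.59096277 -0.0446399   0.09      ]
```

Supply found at (0.545, 0.027), yaw 33°. The knob at (0.5445, 0.0267, 0.1265) against 0.128 expected, and the button top at about 0.088, both agree. I'll shut the gripper, turn 32° so the tool y axis runs along the push, and lift a little.

```bash
python3 -m inch '[[-0.2,0,0,1,0,0,0],[-0.2,0,0,1,0,0,0],[-0.2,0,0,1,0,0,0],[-0.2,0,0,1,0,0,0],[0,0,0,0,0,0,0]]' 20
cat >> h.py <<'E'
o=np.array([.5446,.0266,0]);a=.5765
ex=np.array([np.cos(a),np.sin(a),0]);ey=np.array([-np.sin(a),np.cos(a),0])
def W(x,y,z): return o+x*ex+y*ey+np.array([0,0,z])
def go(x,y,z):
    s=env.sense(); R=np.array(s["orientation"]); p=np.array(s["position"])
    d=p-o; print("sup frame",(d@ex).round(4),(d@ey).round(4),p[2].round(4),"F",np.round(s["contact_force"],1),"t",s["time_s"],"grip",s["grip_width"])
    print("units",(R.T@(W(x,y,z)-p)/.05).round(2)); 
    yaw=np.degrees(np.arctan2(R[1,1],R[0,1])-np.arctan2(ey[1],ey[0])); print("yaw err",yaw, "R",R.round(3).tolist())
E
python3 -c "
from h import *
go(0,-.045,.23)"
```

```text
time_s: 0.7
position: [0.2631, 0.5678, 0.2465]
orientation: [[0.001, -0.546, 0.838], [0.002, 0.838, 0.546], [-1.0, 0.001, 0.002]]
contact_force: [0.1, 0.1, -0.1]
grip_width: 0.012
sup frame 0.059 0.6071 0.2465 F [ 0.1  0.1 -0.1] t 0.7 grip 0.012019065885358076
units [  0.31 -13.04  -1.19]
yaw err 0.045312325538610386 R [[0.001, -0.546, 0.838], [0.002, 0.838, 0.546], [-1.0, 0.001, 0.002]]
```

```bash
python3 -m inch '[[0,-0.8,-0.1,0,0,0,0],[0,-0.9,-0.1,0,0,0,0],[0,-0.9,-0.1,0,0,0,0],[0,-0.9,-0.1,0,0,0,0],[0,-0.9,-0.1,0,0,0,0],[0,-0.9,-0.1,0,0,0,0],[0,-0.9,-0.1,0,0,0,0],[0,-0.9,-0.1,0,0,0,0],[0,-0.9,-0.1,0,0,0,0],[0,-0.9,-0.1,0,0,0,0],[0,-0.9,-0.1,0,0,0,0],[0,-0.9,-0.1,0,0,0,0]]'
python3 -c "
from h import *
go(0,-.045,.23)"
```

```text
time_s: 1.9
position: [0.5052, 0.0845, 0.2443]
orientation: [[-0.0, -0.55, 0.835], [0.0, 0.835, 0.55], [-1.0, 0.0, -0.0]]
contact_force: [0.2, -0.5, 1.0]
grip_width: -0.0001
sup frame -0.0014 0.0701 0.2443 F [ 0.2 -0.5  1. ] t 1.9 grip -0.0001379104648465034
units [ 0.29 -2.3   0.01]
yaw err 0.35760747034249374 R [[-0.0, -0.55, 0.835], [0.0, 0.835, 0.55], [-1.0, 0.0, -0.0]]
```

```bash
python3 -m inch '[[0,-0.7,0,0,0,0,0],[0,-0.7,0,0,0,0,0],[0,-0.5,0,0,0,0,0],[0,0,0,0,0,0,0],[0,0,0,0,0,0,0]]'
python3 -c "
from h import *
go(0,-.045,.116)"
```

```text
time_s: 2.4
position: [0.5565, 0.0067, 0.2439]
orientation: [[-0.002, -0.548, 0.837], [0.001, 0.837, 0.548], [-1.0, 0.001, -0.001]]
contact_force: [-0.6, -0.4, -0.1]
grip_width: 0.0002
sup frame -0.0009 -0.0231 0.2439 F [-0.6 -0.4 -0.1] t 2.4 grip 0.0002413128109484058
units [ 2.56 -0.44  0.02]
yaw err 0.19237341006279046 R [[-0.002, -0.548, 0.837], [0.001, 0.837, 0.548], [-1.0, 0.001, -0.001]]
```

```bash
python3 -m inch '[[0,-0.44,0,0,0,0,0],[0.4,0,0,0,0,0,0],[0.5,0,0,0,0,0,0],[0.5,0,0,0,0,0,0],[0.5,0,0,0,0,0,0],[0.4,0,0,0,0,0,0],[0.26,0,0,0,0,0,0],[0,0,0,0,0,0,0],[0,0,0,0,0,0,0]]'
python3 - <<'E'
from h import *
go(0,.06,.116)
for n,r in(("scene",(130,230,250,420)),("top",(140,310,230,400))):
    im=env.snapshot(n)["color"]; y0,y1,x0,x1=r
    cv2.imwrite(f"pics/a_{n}.png",cv2.resize(im[y0:y1,x0:x1],None,fx=3.5,fy=3.5,interpolation=cv2.INTER_CUBIC))
E
```

```text
time_s: 3.3
position: [0.5691, -0.011, 0.1176]
orientation: [[0.001, -0.548, 0.837], [0.0, 0.837, 0.548], [-1.0, -0.0, 0.0]]
contact_force: [0.1, 0.5, 0.1]
grip_width: -0.0006
sup frame 0.0001 -0.0449 0.1176 F [0.1 0.5 0.1] t 3.3 grip -0.000558759211579595
units [0.03 2.1  0.01]
yaw err 0.18955604477372517 R [[0.001, -0.548, 0.837], [0.0, 0.837, 0.548], [-1.0, -0.0, 0.0]]
```

View pics/a_scene.png

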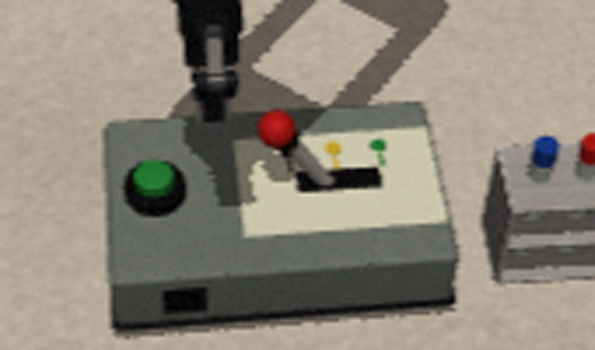

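View pics/a_top.png

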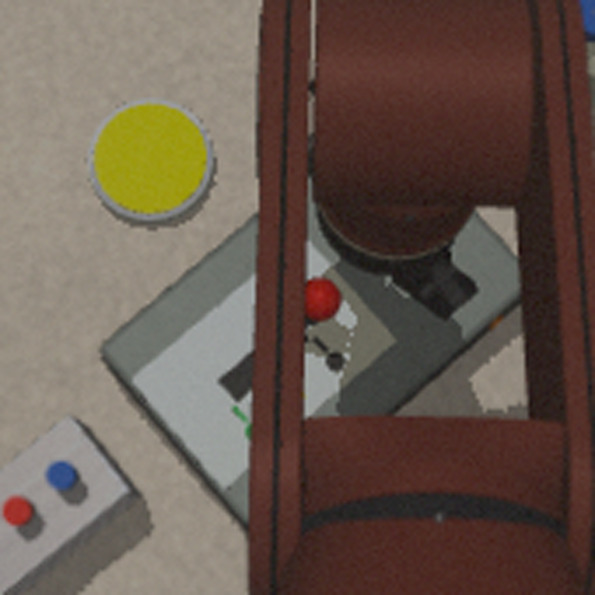

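Run:
```python
from h import *
S=env.snapshot("scene")
for p in (env.sense()["position"],W(0,0,.128)): print((proj(S,p)[0]-[250,130])*3.5)
```

```text
[206.88840126 142.21194931]
[274.25868112 127.59379661]
```

Run:
```python
from h import *
im=env.snapshot("scene")["color"][125:200,280:350]
im=(255*(im/255.)**.5).astype('uint8')
cv2.imwrite("pics/b.png",cv2.resize(im,None,fx=8,fy=8,interpolation=cv2.INTER_CUBIC))
```

```text
(no output)
```

View pics/b.png

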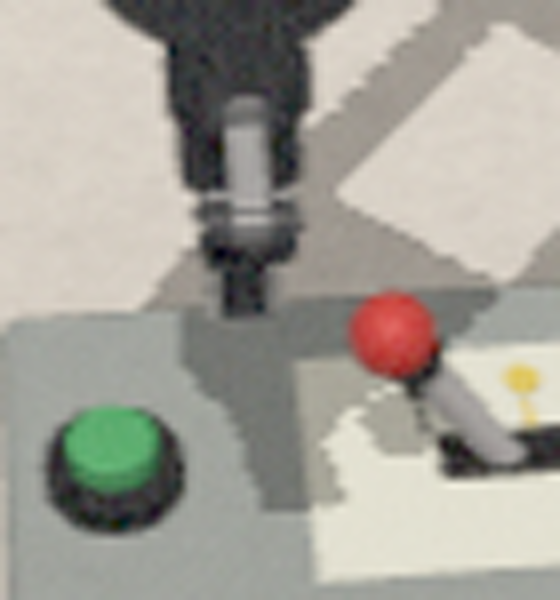

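Run:
```python
from h import *
S=env.snapshot("scene");T=env.snapshot("top")
p=env.sense()["position"]
for dz in(0,.01,.02,.03,.054+.019): print(dz,(proj(S,p+np.array([0,0,dz]))[0]-[280,125])*8,(proj(T,p+np.array([0,0,dz]))[0]-[320,180])*8)
im=T["color"][180:250,320:390]
im=(255*(im/255.)**.5).astype('uint8')
cv2.imwrite("pics/c.png",cv2.resize(im,None,fx=8,fy=8,interpolation=cv2.INTER_CUBIC))
```

```text
0 [233.26060644 365.30554484] [135.75596814 260.38206642]
0.01 [232.41912014 342.50016171] [137.52846168 253.68083566]
0.02 [231.56308743 319.30515597] [139.33562953 246.8480533 ]
0.03 [230.69212507 295.71037984] [141.17849577 239.87982018]
0.073 [226.76707744 189.43851394] [149.53594201 208.27264905]
```

View pics/c.png

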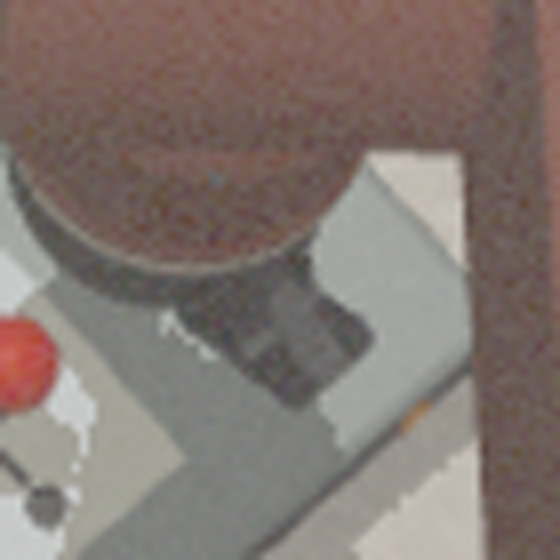

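Run:
```python
from h import *
ims=[env.snapshot("scene")["color"].astype(float) for _ in range(3)]
im=np.mean(ims,0)[150:190,295:335]
print(im[8:26,8:22].mean(2).round().astype(int))
im=np.clip((im-20)*3,0,255).astype('uint8')
cv2.imwrite("pics/d.png",cv2.resize(im,None,fx=14,fy=14,interpolation=cv2.INTER_NEAREST))
```

```text
[[ 87  89  59  24  15  11   9  11  10  11  37  50  67  85]
 [ 90  88  73  64  39  10   9   8  10  15  38  60  83  86]
 [ 94  89  78  76  49  13  11  12  10  13  34  56  79  88]
 [ 88  90  86  82  49  10   8  12  11  13  35  56  78  86]
 [ 89  88  84  78  52  13  12   9  12  10  29  55  70  67]
 [ 66  61  61  71  53  17  12  14  13  13  26  52  60  53]
 [ 54  52  61  73  54  21  18  22  25  28  40  54  54  54]
 [ 51  54  53  56  59  56  56  54  52  54  53  52  53  52]
 [ 53  52  55  52  54  54  54  52  54  54  53  54  51  51]
 [ 53  54  53  51  53  53  54  53  54  52  54  54  52  52]
 [ 54  54  53  53  54  54  53  53  53  55  54  53  53  52]
 [ 54  54  51  53  53  52  54  53  53  56  56  54  54  56]
 [ 56  54  55  55  53  52  53  53  52  54  55  54  55  69]
 [ 79  54  54  54  54  53  54  53  54  55  55  54  55  68]
 [105  76  53  53  55  54  53  54  56  54  51  55  54  63]
 [105  81  55  53  53  54  53  54  53  54  55  53  55  63]
 [105 106  79  58  56  53  55  53  55  53  54  54  55  54]
 [103 105 104 104  79  55  54  56  54  54  53  54  53  54]]
```

View pics/d.png

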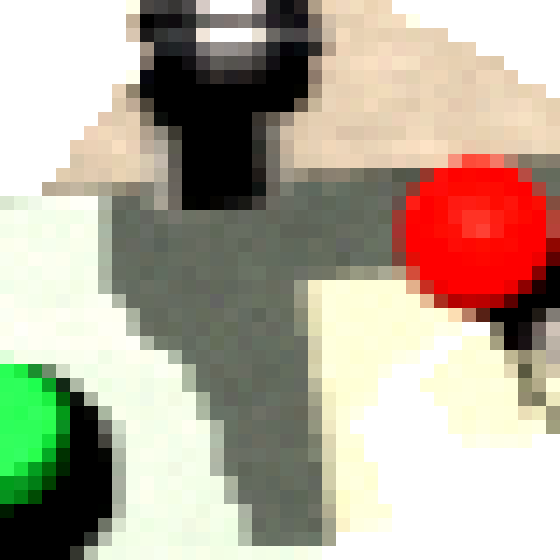

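Run:
```python
from h import *
S=env.snapshot("scene")
for X in((0,-.045,.1176),(.01,-.045,.1176),(-.01,-.045,.1176),(0,-.035,.1176),(0,-.045,.1276),(0,-.045,.19)): print(X,proj(S,W(*X))[0].round(1))
print(proj(S,[0.2624,.5665,.2038]),proj(S,[0.2624,.5665,.24]))
im=cv2.imread("pics/scene0.png")[60:160,560:640]
im=(255*(im/255.)**.5).astype('uint8')
cv2.imwrite("pics/e.png",cv2.resize(im,None,fx=6,fy=6,interpolation=cv2.INTER_CUBIC))
```

```text
(0, -0.045, 0.1176) [309.5 170.7]
(0.01, -0.045, 0.1176) [309.8 173.8]
(-0.01, -0.045, 0.1176) [309.2 167.6]
(0, -0.035, 0.1176) [313.7 170.4]
(0, -0.045, 0.1276) [309.4 167.9]
(0, -0.045, 0.19) [308.7 148.9]
[[601.26880779 143.92001468]] [[610.6624731  131.77526057]]
```

View pics/e.png

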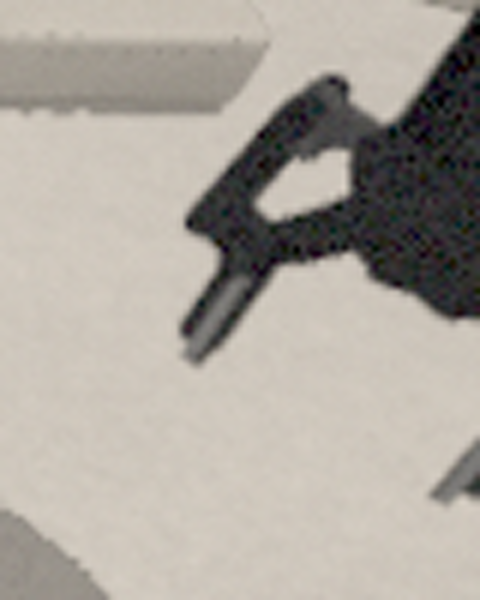

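The visible fingertip sits about 6 px (roughly 20 mm of height) above where the reported TCP projects, both here and at the start pose. I'll probe the supply's flat top gently to find the true tip height.

```bash
python3 -m inch '[[0.2,0,0,0,0,0,0],[0.2,0,0,0,0,0,0],[0.2,0,0,0,0,0,0],[0.1,0,0,0,0,0,0],[0,0,0,0,0,0,0],[0,0,0,0,0,0,0]]'
python3 -m inch '[[0.04,0,0,0,0,0,0],[0,0,0,0,0,0,0]]'
python3 -m inch '[[0.04,0,0,0,0,0,0],[0,0,0,0,0,0,0]]'
python3 -m inch '[[0.04,0,0,0,0,0,0],[0,0,0,0,0,0,0]]'
```

```text
time_s: 4.4
position: [0.5689, -0.0116, 0.0817]
orientation: [[-0.0, -0.547, 0.837], [0.0, 0.837, 0.547], [-1.0, 0.0, -0.0]]
contact_force: [-0.4, 0.0, 0.9]
grip_width: -0.0003
time_s: 4.6
position: [0.5692, -0.0116, 0.0801]
orientation: [[0.001, -0.547, 0.837], [-0.0, 0.837, 0.547], [-1.0, -0.0, 0.0]]
contact_force: [-0.5, 0.5, -0.3]
grip_width: -0.0
time_s: 4.8
position: [0.5689, -0.0116, 0.0778]
orientation: [[-0.0, -0.547, 0.837], [0.0, 0.837, 0.547], [-1.0, 0.0, -0.0]]
contact_force: [-0.4, 0.1, -0.3]
grip_width: -0.0002
time_s: 5.0
position: [0.5687, -0.0116, 0.0756]
orientation: [[-0.0, -0.547, 0.837], [0.0, 0.837, 0.547], [-1.0, 0.0, -0.0]]
contact_force: [-0.1, 0.7, 1.0]
grip_width: -0.0001
```

Picture here shows the gap to the surface; check before continuing.

Run:
```python
from h import *
S=env.snapshot("scene")
p=env.sense()["position"];print((proj(S,p)[0]-[280,125])*8)
im=S["color"][125:200,280:350]
im=(255*(im/255.)**.5).astype('uint8')
cv2.imwrite("pics/f.png",cv2.resize(im,None,fx=8,fy=8,interpolation=cv2.INTER_CUBIC))
```

```text
[238.29659265 455.82383808]
```

View pics/f.png

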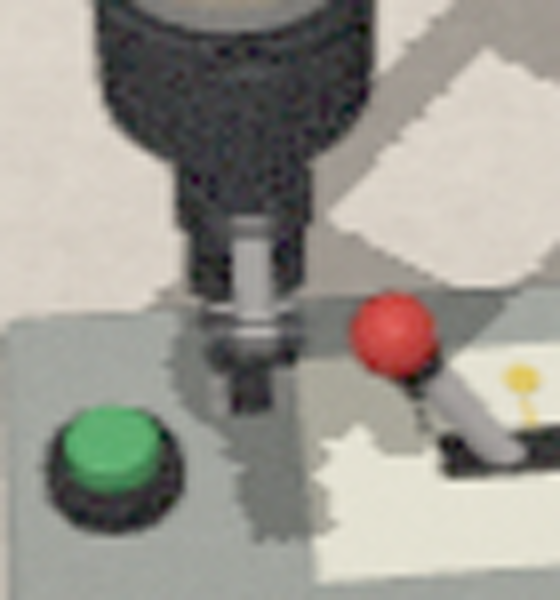

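```bash
for i in 1; do :; done
python3 -m inch '[[0.06,0,0,0,0,0,0],[0,0,0,0,0,0,0]]'
python3 -m inch '[[0.05,0,0,0,0,0,0],[0,0,0,0,0,0,0]]'
```

```text
time_s: 5.25
position: [0.5686, -0.0116, 0.0724]
orientation: [[-0.001, -0.547, 0.837], [0.0, 0.837, 0.547], [-1.0, 0.0, -0.001]]
contact_force: [-0.5, -0.4, -0.3]
grip_width: -0.0001
time_s: 5.45
position: [0.5687, -0.0116, 0.07]
orientation: [[-0.001, -0.547, 0.837], [0.0, 0.837, 0.547], [-1.0, 0.0, -0.001]]
contact_force: [0.8, -0.0, 0.1]
grip_width: -0.0001
```

```bash
python3 -m inch '[[0.06,0,0,0,0,0,0],[0,0,0,0,0,0,0]]' | grep -E "pos|force"
python3 -m inch '[[0.06,0,0,0,0,0,0],[0,0,0,0,0,0,0]]'| grep -E "pos|force"
```

```text
position: [0.5686, -0.0116, 0.0669]
contact_force: [0.7, -0.1, 1.5]
position: [0.5686, -0.0116, 0.0639]
contact_force: [-0.2, 0.0, -0.3]
```

```bash
python3 -m inch '[[0.06,0,0,0,0,0,0],[0,0,0,0,0,0,0]]' | grep -E "pos|force"
python3 -m inch '[[0.06,0,0,0,0,0,0],[0,0,0,0,0,0,0]]'| grep -E "pos|force"
python3 -m inch '[[0.04,0,0,0,0,0,0],[0,0,0,0,0,0,0]]'| grep -E "pos|force"
```

```text
position: [0.5686, -0.0116, 0.0609]
contact_force: [0.9, 0.4, 1.2]
position: [0.5686, -0.0116, 0.0579]
contact_force: [0.8, -0.2, -0.2]
position: [0.5688, -0.0116, 0.0561]
contact_force: [-0.3, 0.2, -0.6]
```

```bash
python3 -m inch '[[0.04,0,0,0,0,0,0],[0,0,0,0,0,0,0]]' | grep -E "pos|force"
python3 -m inch '[[0.04,0,0,0,0,0,0],[0,0,0,0,0,0,0]]'| grep -E "pos|force"
python3 - <<'E'
from h import *
S=env.snapshot("scene")
p=env.sense()["position"];print((proj(S,p)[0]-[280,125])*8)
im=S["color"][125:200,280:350]
im=(255*(im/255.)**.5).astype('uint8')
cv2.imwrite("pics/g.png",cv2.resize(im,None,fx=8,fy=8,interpolation=cv2.INTER_CUBIC))
E
```

```text
position: [0.5688, -0.0116, 0.0541]
contact_force: [0.3, -0.0, -0.8]
position: [0.5688, -0.0116, 0.0521]
contact_force: [0.6, -0.2, -0.2]
[240.03238475 504.50169742]
```

View pics/g.png

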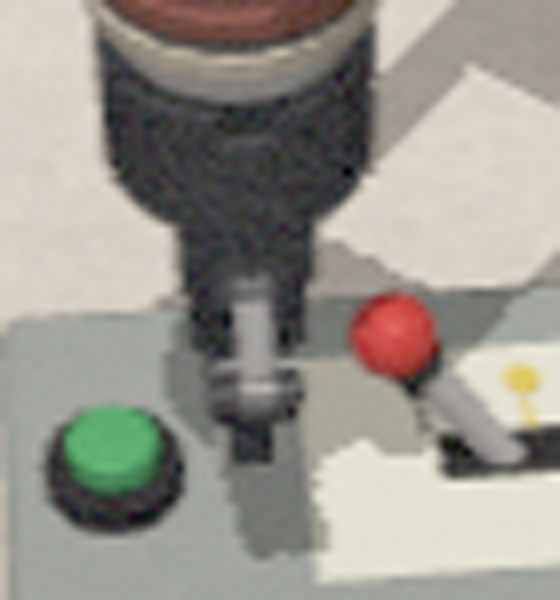

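Run:
```python
from h import *
S=env.snapshot("scene")
for z in(.07,.075,.08,.09):
    w=onz(S,[310.9,182.7],z)-o[:2]; print(z,w@ex[:2],w@ey[:2])
```

```text
0.07 -0.0028130509930148354 -0.042402748268164536
0.075 0.0014315906716019144 -0.04262236991875205
0.08 0.005676232336218498 -0.0428419915693398
0.09 0.014165515665452044 -0.04328123487051495
```

```bash
for k in x; do
python3 -m inch '[[0.05,0,0,0,0,0,0],[0,0,0,0,0,0,0]]' | grep -E "pos|force"
python3 -m inch '[[0.05,0,0,0,0,0,0],[0,0,0,0,0,0,0]]'| grep -E "pos|force"; done
```

```text
position: [0.5687, -0.0116, 0.0495]
contact_force: [-0.1, -0.3, -0.5]
position: [0.5686, -0.0116, 0.047]
contact_force: [-0.2, -0.5, 0.3]
```

```bash
for k in x; do
python3 -m inch '[[0.04,0,0,0,0,0,0],[0,0,0,0,0,0,0]]' | grep -E "pos|force"
python3 -m inch '[[0.04,0,0,0,0,0,0],[0,0,0,0,0,0,0]]'| grep -E "pos|force"; 
python3 -m inch '[[0.04,0,0,0,0,0,0],[0,0,0,0,0,0,0]]'| grep -E "pos|force"; done
```

```text
position: [0.5687, -0.0116, 0.0451]
contact_force: [0.2, 0.3, -0.5]
position: [0.5692, -0.0116, 0.0437]
contact_force: [0.1, 0.1, 2.5]
position: [0.5693, -0.0116, 0.0436]
contact_force: [-7.6, 1.6, 16.8]
```

Contact at a reported z of 0.0437, where the surface is at 0.070. So the true fingertip is about 26 mm above the reported TCP, which matches the pictures, and I'll work with that offset. I'll back off to a reported 0.088 (true 0.114).

```bash
python3 -m inch '[[-0.3,0,0,0,0,0,0],[-0.4,0,0,0,0,0,0],[-0.2,0,0,0,0,0,0],[0,0,0,0,0,0,0],[0,0,0,0,0,0,0]]'
python3 - <<'E'
from h import *
go(0,.05,.088)
c=cams();S=c["scene"]
p=env.sense()["position"];print((proj(S,p+np.array([0,0,.026]))[0]-[280,125])*8)
im=S["color"][125:200,280:350]
im=(255*(im/255.)**.5).astype('uint8')
cv2.imwrite("pics/i.png",cv2.resize(im,None,fx=8,fy=8,interpolation=cv2.INTER_CUBIC))
E
```

```text
time_s: 8.45
position: [0.5689, -0.0116, 0.0862]
orientation: [[0.0, -0.547, 0.837], [-0.0, 0.837, 0.547], [-1.0, -0.0, 0.0]]
contact_force: [-0.5, -0.0, -0.3]
grip_width: -0.0004
sup frame -0.0005 -0.0453 0.0862 F [-0.5 -0.  -0.3] t 8.45 grip -0.00038169883006182145
units [-0.04  1.91  0.01]
yaw err 0.11250454218350397 R [[0.0, -0.547, 0.837], [-0.0, 0.837, 0.547], [-1.0, -0.0, 0.0]]
[236.70955483 377.19602598]
```

View pics/i.png

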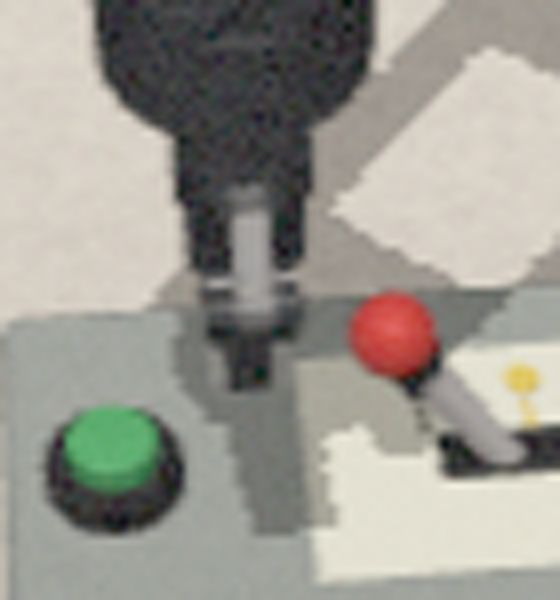

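```bash
python3 -m inch '[[0,0.15,0,0,0,0,0],[0,0.15,0,0,0,0,0],[0,0.15,0,0,0,0,0],[0,0.15,0,0,0,0,0],[0,0.15,0,0,0,0,0],[0,0.15,0,0,0,0,0],[0,0.1,0,0,0,0,0],[0,0,0,0,0,0,0]]'
python3 - <<'E'
from h import *
go(0,.052,.088)
S=env.snapshot("scene")
im=S["color"][125:225,260:400]
cv2.imwrite("pics/j.png",cv2.resize(im,None,fx=5,fy=5,interpolation=cv2.INTER_CUBIC))
E
```

```text
time_s: 9.35
position: [0.5404, 0.0313, 0.0858]
orientation: [[-0.002, -0.548, 0.837], [0.001, 0.837, 0.548], [-1.0, 0.001, -0.001]]
contact_force: [-0.3, -0.4, 0.3]
grip_width: 0.0
sup frame -0.001 0.0063 0.0858 F [-0.3 -0.4  0.3] t 9.35 grip 3.0137471732884065e-05
units [-0.04  0.91  0.02]
yaw err 0.1744221949255289 R [[-0.002, -0.548, 0.837], [0.001, 0.837, 0.548], [-1.0, 0.001, -0.001]]
```

View pics/j.png

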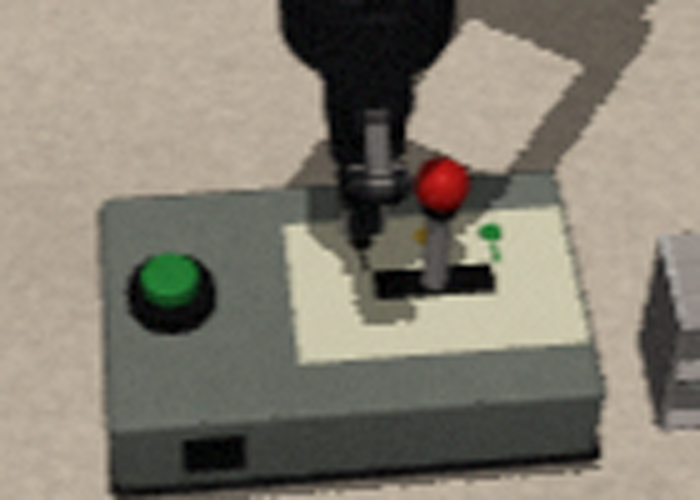

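The lever has snapped to the upright half notch and the supply hasn't moved. I'll push on to y = 52 mm.

```bash
python3 -m inch '[[0,0.13,0,0,0,0,0],[0,0.13,0,0,0,0,0],[0,0.13,0,0,0,0,0],[0,0.13,0,0,0,0,0],[0,0.13,0,0,0,0,0],[0,0.13,0,0,0,0,0],[0,0.13,0,0,0,0,0],[0,0,0,0,0,0,0],[0,0,0,0,0,0,0]]'
python3 - <<'E'
from h import *
go(0,.06,.088)
S=env.snapshot("scene")
im=S["color"][125:225,260:400]
cv2.imwrite("pics/k.png",cv2.resize(im,None,fx=5,fy=5,interpolation=cv2.INTER_CUBIC))
E
```

```text
time_s: 10.3
position: [0.5165, 0.0688, 0.0863]
orientation: [[-0.0, -0.547, 0.837], [0.0, 0.837, 0.547], [-1.0, 0.0, -0.0]]
contact_force: [0.5, -0.1, 0.2]
grip_width: -0.0003
sup frame -0.0006 0.0507 0.0863 F [ 0.5 -0.1  0.2] t 10.3 grip -0.0002884020107847593
units [-0.03  0.19  0.01]
yaw err 0.14877831822695697 R [[-0.0, -0.547, 0.837], [0.0, 0.837, 0.547], [-1.0, 0.0, -0.0]]
```

View pics/k.png

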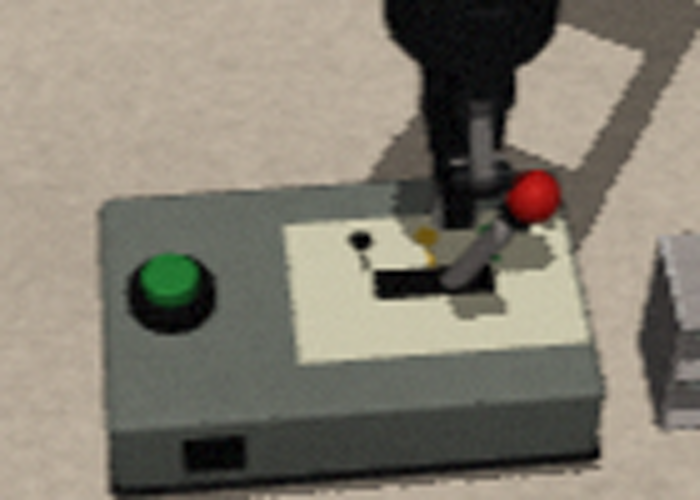

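```bash
python3 -m inch '[[0,-0.1,0,0,0,0,0],[-0.3,-0.5,0,0,0,0,0],[-0.3,-0.6,0,0,0,0,0],[-0.3,-0.6,0,0,0,0,0],[0,-0.6,0,0,0,0,0],[0,-0.3,0,0,0,0,0],[0,0,0,0,0,0,0],[0,0,0,0,0,0,0]]'
python3 - <<'E'
from h import *
go(0,-.086,.07)
S=env.snapshot("scene")
for th in(1.0,1.04,1.1): print(th,(proj(S,W(0,.045+.086*np.sin(th-.55),.055+.086*np.cos(th-.55)))[0]-[260,125])*5)
im=S["color"][125:225,260:400]
cv2.imwrite("pics/l.png",cv2.resize(im,None,fx=5,fy=5,interpolation=cv2.INTER_CUBIC))
E
```

```text
time_s: 11.15
position: [0.5896, -0.0443, 0.1304]
orientation: [[-0.002, -0.546, 0.838], [0.001, 0.838, 0.546], [-1.0, 0.002, -0.001]]
contact_force: [0.1, 0.5, -0.9]
grip_width: -0.0001
sup frame -0.0009 -0.084 0.1304 F [ 0.1  0.5 -0.9] t 11.15 grip -0.00012856279298406722
units [ 1.21 -0.04  0.02]
yaw err 0.07584822339942794 R [[-0.002, -0.546, 0.838], [0.001, 0.838, 0.546], [-1.0, 0.002, -0.001]]
1.0 [514.5885146 189.205452 ]
1.04 [520.68969232 191.02686538]
1.1 [529.50915079 194.09174519]
```

View pics/l.png

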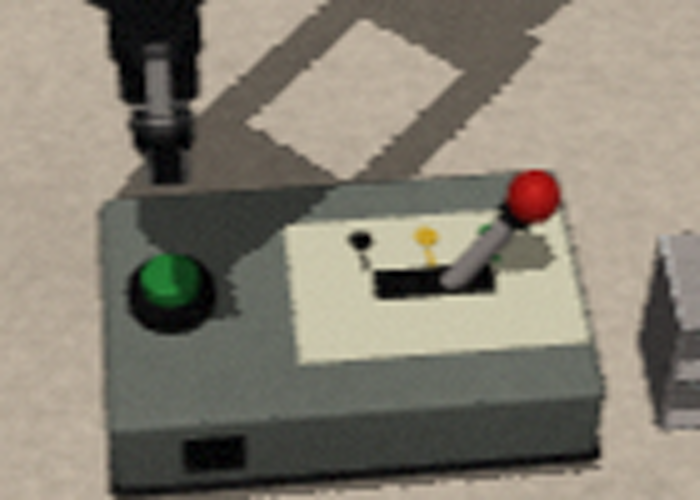

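```bash
python3 -m inch '[[0.3,-0.05,0.05,0,0,0,0],[0.3,0,0,0,0,0,0],[0.3,0,0,0,0,0,0],[0.2,0,0,0,0,0,0],[0.1,0,0,0,0,0,0],[0,0,0,0,0,0,0],[0,0,0,0,0,0,0]]'
python3 - <<'E'
from h import *
go(0,-.086,.062)
S=env.snapshot("scene")
im=S["color"][125:200,270:340]
im=(255*(im/255.)**.5).astype('uint8')
cv2.imwrite("pics/m.png",cv2.resize(im,None,fx=8,fy=8,interpolation=cv2.INTER_CUBIC))
E
```

```text
time_s: 11.9
position: [0.5943, -0.0455, 0.0717]
orientation: [[0.001, -0.547, 0.837], [-0.0, 0.837, 0.547], [-1.0, -0.0, 0.0]]
contact_force: [-0.7, -0.2, 0.7]
grip_width: -0.0002
sup frame 0.0024 -0.0876 0.0717 F [-0.7 -0.2  0.7] t 11.9 grip -0.00017253965769485947
units [ 0.19  0.03 -0.05]
yaw err 0.11344907738469426 R [[0.001, -0.547, 0.837], [-0.0, 0.837, 0.547], [-1.0, -0.0, 0.0]]
```

View pics/m.png

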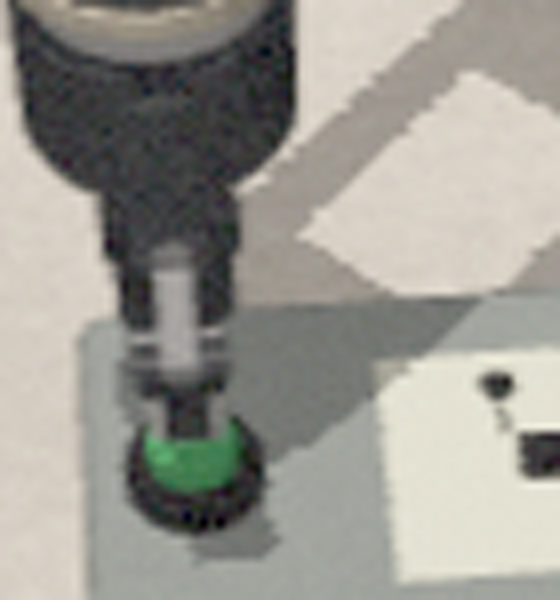

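```bash
python3 -m inch '[[0.12,0,0,0,0,0,0],[0,0,0,0,0,0,0]]'| grep -E "pos|force"
python3 -m inch '[[0.06,0,0,0,0,0,0],[0,0,0,0,0,0,0]]'| grep -E "pos|force"
python3 -m inch '[[0.05,0,0,0,0,0,0],[0,0,0,0,0,0,0]]'| grep -E "pos|force"
```

```text
position: [0.5942, -0.0455, 0.0653]
contact_force: [1.0, -0.9, 0.9]
position: [0.5944, -0.0455, 0.0626]
contact_force: [-0.8, -0.9, 3.7]
position: [0.5944, -0.0455, 0.0602]
contact_force: [0.4, -0.4, 4.4]
```

```bash
python3 -m inch '[[0.04,0,0,0,0,0,0],[0,0,0,0,0,0,0]]'| grep -E "pos|force"
python3 -m inch '[[0.03,0,0,0,0,0,0],[0,0,0,0,0,0,0]]'| grep -E "pos|force"
```

```text
position: [0.5945, -0.0455, 0.0595]
contact_force: [-3.9, 0.6, 11.4]
position: [0.5946, -0.0456, 0.0594]
contact_force: [-8.3, 1.0, 19.2]
```

```bash
python3 -m inch '[[0,0,0,0,0,0,0],[0,0,0,0,0,0,0]]'| grep -E "pos|force"
python3 - <<'E'
from h import *
S=env.snapshot("scene")
im=S["color"][125:200,270:340]
im=(255*(im/255.)**.5).astype('uint8')
cv2.imwrite("pics/n.png",cv2.resize(im,None,fx=8,fy=8,interpolation=cv2.INTER_CUBIC))
E
```

```text
position: [0.5946, -0.0455, 0.0594]
contact_force: [-7.9, 1.2, 20.2]
```

View pics/n.png

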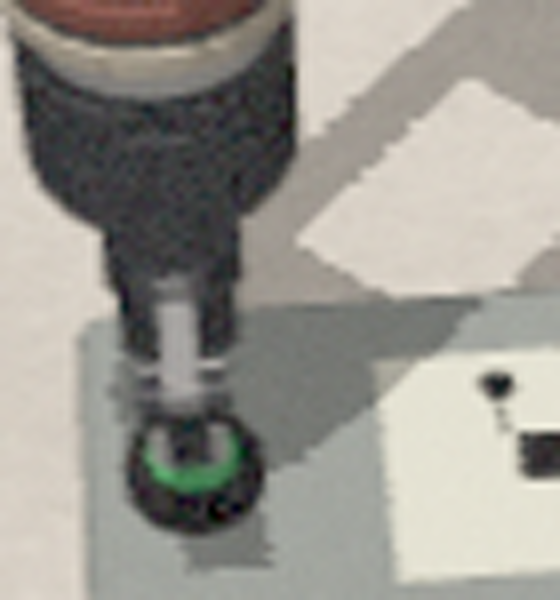

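The force rose as a soft spring to about 4.4 N, then hit a hard stop about 6 mm after first contact, so the button is fully down. Releasing.

```bash
python3 -m inch '[[-0.3,0,0,0,0,0,0],[-0.6,0,0,0,0,0,0],[-0.8,0,0,0,0,0,0],[-0.8,0,0,0,0,0,0],[0,-0.5,-0.5,0,0,0,0],[0,0,-0.8,0,0,0,0],[0,0,-0.8,0,0,0,0],[0,0,0,0,0,0,0],[0,0,0,0,0,0,0],[0,0,0,0,0,0,0]]'
python3 - <<'E'
from h import *
c=cams();S=c["scene"]
cv2.imwrite("pics/o.png",cv2.resize(S["color"][120:280,190:470],None,fx=2.8,fy=2.8,interpolation=cv2.INTER_CUBIC))
a=cv2.imread("pics/scene0.png")
cv2.imwrite("pics/p.png",cv2.resize(cv2.absdiff(a,S["color"])[120:280,190:470]*2,None,fx=2.8,fy=2.8))
E
```

```text
time_s: 14.2
position: [0.5204, -0.1234, 0.1815]
orientation: [[0.001, -0.547, 0.837], [0.0, 0.837, 0.547], [-1.0, -0.0, 0.001]]
contact_force: [-0.4, -0.2, -0.2]
grip_width: -0.0
```

View pics/o.png

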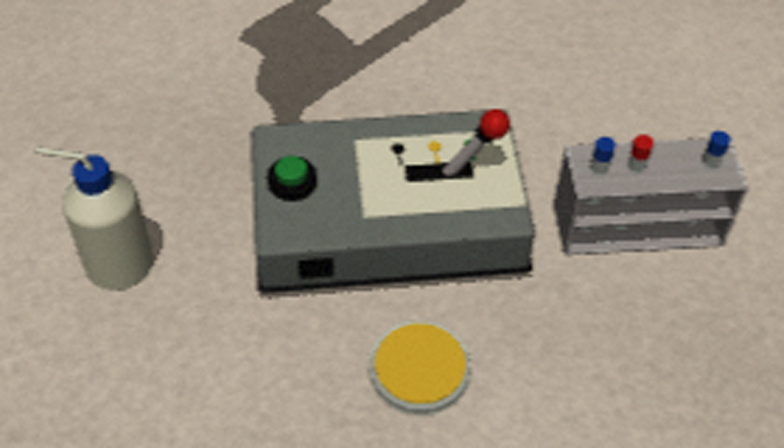

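View pics/p.png

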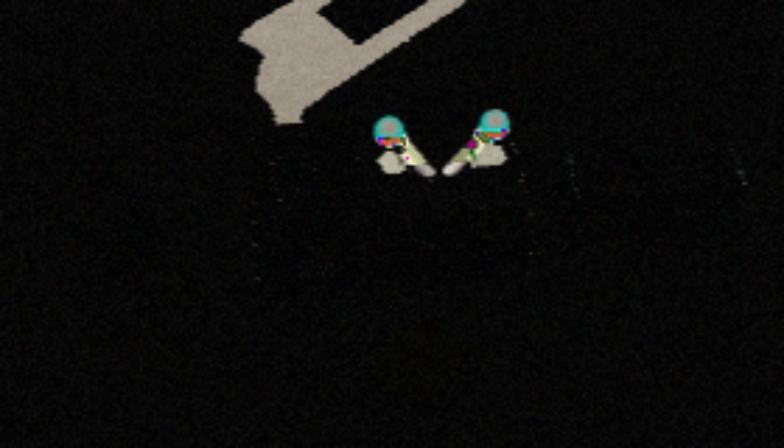

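The difference image shows only the lever and the arm's shadow have changed. The button is back up, the supply and bystanders haven't moved, and the robot is clear.

```bash
python3 -c "
from cell import env
print(env.hand_in())"
```

```text
the job is handed in; nothing more can be done
None
```

The lever is at the full-power stop, the start button has been pressed fully and is back up, and the job was handed in at about 14 s of the 42 s.

- **Lever:** with the shut fingers I pushed the knob from off, through the half notch, until it snapped to full. Its image position, (367, 164), matches the 1.10 rad projection to within about 1 px.
- **Button:** I then pressed the start button straight down. It gave a spring force of about 4.4 N, then a hard stop about 6 mm after first contact, where I held about 20 N, and I let it come back up.
- **Last checks:** comparing the final scene picture with the first one shows only the lever and the arm's shadow changed. The button is up, the supply, rack, bottle and dish are unmoved, and the robot is clear of everything.
- **One disagreement:** the real fingertips are about 26 mm above the reported TCP. The pictures suggested it, and I measured it by touching the supply's top, which briefly took about 17 N. All later heights used that offset.

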